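# Divert coffee balls to the empty cup

### The job

The cup on the robot's left already has its three pressed-coffee balls. With a fingertip, push the raised end of the seesaw trough down so that it rocks over to feed the chute on the right, then press the release plate down and hold it until all three waiting balls have rolled into the empty right-hand cup, and let the plate spring back up. Nothing is picked up: do not touch any of the balls, and leave the cups and everything else standing where they are.

Things in the scene. Friction and masses are not known exactly. Their poses are not given: they have to be found in the camera images.
- feeder: Fixed two-way coffee-ball feeder, white stand with bare metal troughs, 290 mm long (x), 340 mm wide (y), 235 mm tall. Origin on the worktop under the middle of the seesaw; x points from the cups up along the feed chute (away from the robot, yawed up to 0.3 rad), y to the robot's left, z up. Balls let through roll to the seesaw's low end, into the outlet chute there and into its cup; all three take about 2 s.
- feed_end (a point): Middle of the floor at the lower end of the central feed chute, 169 mm above the worktop. The chute is 46 mm wide, its walls 26 mm high, and rises from here 162 mm along the feeder's +x to a top 235 mm above the worktop; the gate blade crosses it 55 mm up from here and holds back three balls. Balls leaving it drop on the middle of the seesaw.
- outlet_right (a point): Middle of the floor at the mouth of the right outlet chute (50 mm wide inside), 92 mm above the worktop, just over the right cup's rim. The chute starts at the seesaw's right end; the left one mirrors it.
- seesaw (a joint): Tilt (rad) of the steel seesaw trough (220 mm long along y, 52 mm wide) about its level pivot along the feeder's x axis, 115 mm above the worktop. Stops at -0.25 (left end low, feeds the left cup: as it starts) and +0.25 (right end low, feeds the right cup). Top-heavy: once past level it falls over to the other stop by itself and stays; less than 2 N at a tab rocks it.
- tab_right (a point): Middle of the top face of the flat tab, 42 mm (x) by 40 mm (y), 4 mm thick, on the robot side of the trough near its right end, 47 mm from the pivot line toward -x and 80 mm to the right. About 203 mm above the worktop when raised, 163 mm when low, so pushing it through takes about 40 mm of downward travel. The space under it is free. A like tab is near the left end.
- gate (a joint): Travel (m) of the gate: 0 up (closed), 0.022 at its lower stop. The blade clears the balls' way from about 0.018 on. Spring loaded: 2.3 N to start it, 5.6 N at the stop; springs back up when let go.
- release_plate (a point): Middle of the top face of the square steel release plate, 42 by 42 mm, on a post left of the feed chute at feeder x=79 mm, y=78 mm, 228 mm above the worktop when up. Pressed straight down, it lowers the gate blade with it. Below it is the post's guide, no obstacle to the stroke.
- cup_left: White ceramic cup, 92 mm across, 72 mm high, open, under the left outlet chute, with three balls in it. Origin at the centre of its underside.
- cup_right: The same cup, empty, under the right outlet chute. Origin at the centre of its underside.
- sweetener: Small glass jar, 42 mm across, 85 mm high, between the two cups. Leave it.
- tin: Steel tin, 66 mm across, 110 mm high, right of the feed chute. Leave it.
- mug: White mug, 80 mm across, 88 mm high, left of the feed chute. Leave it.
- spoon: Steel spoon, 150 mm, lying on the worktop to the left. Leave it.
- canister: Ceramic canister with steel lid, 100 mm across, 130 mm high, off to one side. Leave it.
- filterbox: Cardboard box 50 x 120 x 140 mm, standing off to one side. Leave it.
- ball1_center (a point): Centre of waiting ball 1 (first behind the gate): dark brown, smooth and slippery pressed-coffee ball, 32 mm across, about 15 g.
- ball1: The same ball 1 (its origin, on the ball's surface, turns as it rolls: use the centre instead).
- done1: One of the three like balls already in the left cup. Leave it.
- ball2_center (a point): Centre of waiting ball 2 (second in the row): dark brown, smooth and slippery pressed-coffee ball, 32 mm across, about 15 g.
- ball2: The same ball 2 (its origin, on the ball's surface, turns as it rolls: use the centre instead).
- done2: One of the three like balls already in the left cup. Leave it.
- ball3_center (a point): Centre of waiting ball 3 (last in the row): dark brown, smooth and slippery pressed-coffee ball, 32 mm across, about 15 g.
- ball3: The same ball 3 (its origin, on the ball's surface, turns as it rolls: use the centre instead).
- done3: One of the three like balls already in the left cup. Leave it.
There are look-alikes about, which are no part of the job. Leave any orange look-alike of the cup_right alone.

How it is judged:
By the outcome, as a careful person would: the job done as asked, in the order asked, and still so for the second after the job is handed in, with the robot touching nothing.
It also fails if it takes over 48 s, if anything falls off the work surface, if the arm or the gripper's body presses on something with over 40 N, if the wrist force passes 120 N, or if a joint passes its speed limit or range.

### The arm

A 6-joint arm with a two-finger parallel gripper is mounted at the origin on the work surface. World frame = base frame: x ahead of the robot, y to its left, z up, the work surface at z = 0. Lengths are in m, angles in degrees, forces in N, time in s.
With the tool pointing down it reaches from about 0.4 to 0.825 m from the base axis. Payload 7 kg.
Tool frame: the origin (TCP) lies at the very end of the fingers, on their centre line; the grasp point (between the pads) lies 19 mm behind it (ctrl.grip_depth is the distance from the TCP to the grasp point, in m); z points along the fingers, y is the line along which they close (so a half turn about z gives the same grasp; the last joint's range is limited). The gripper opens to 88 mm and grips with 3 to 60 N. Pads are 19 mm wide; open, the fingers measure 130 mm over their backs; the gripper's body (78 mm by 193 mm) begins 47 mm behind the grasp point.
Start: joints at [-60.613, 20.546, 0.682, 0, -70.136, -16.507], TCP at [0.15, -0.658, 0.227] pointing down, gripper open.
Joint ranges: [-176.03, 176.03], [-82.01, 121.73], [-58.28, 71.71], [-173.87, 95.51], [-174.79, -0.11], [-173.66, 173.66]. Speed limits (degrees/s): [136.94, 136.94, 172.46, 180, 180, 180].

### API

Orientations are given as [roll, pitch, yaw] about the fixed x, y, z axes, in that order (R = Rz(yaw) Ry(pitch) Rx(roll)).
In Python, from plant import get_obs, eyes, ctrl, spotter gives the robot as it stands.
- The arm moves only by the shell command python3 -m crank 'ROWS'. ROWS is JSON, one flat list of numbers, 7 for each row, row after row: the turn, a rotation vector about the tool's x, y, z in rad, then the shift along the tool's x, y, z in mm, then the opening, from 0 (shut) to 1 (fully open). A call has 1 to 5 rows; each row shifts and turns the commanded pose from where the row before left it, along the tool's axes as they then stand; what a row does not reach is not made up. A row lasts 1/8 s, in which the tool goes at most 62.5 mm and 10.7 degrees, less where a joint would pass 70% of its speed; a pose out of reach is approached as far as the arm can. A call is refused whole if a number of a shift passes 62.5 or a number of a turn 0.188, either way. A call with a gripper value outside its range is refused whole. The fingers move at their own pace and stop on an object; the grip force is fixed at half the most. Time passes only in rows, so rows that do not move let the fingers close. It gives the time, the measured TCP pose, the force, the opening and the grip force at its end, in the units of the state.
- get_obs(): the state, without advancing time (a new reading comes with each control period).
- eyes.snapshot(name): name is "scene" or "top"; returns the picture (400x640x3 uint8, blue, green, red); there is no depth.
- eyes.camera_model(name): a dict with "fx", "fy", "cx", "cy" (pixels), "extrinsics" (4x4, takes a point from camera to world coordinates). Camera axes: x right, y down, z forward; pixel columns grow to the right and rows downward; lengths in m; the calibration is good to about 2 mm. A picture is of the moment at which its call begins. camera_model takes no time and is no camera call.
- ctrl.close_job(): hands the job in; it is judged then, once.
Trained networks look in the newest picture that a camera, given by its name, has taken for a name from the list of things; names that differ only in an ending like _2 or _b are one class to them, and where a whole thing is asked for, a point or a joint stands for the part that bears it (a point fixed in the world has none). Each returns a list of dicts, best first, with "p" (0 to 1); they miss things now and then, are a little off and sometimes report something else, mostly with a low value. They report only what shows in the picture. A call takes as long as a camera call. They do not tell look-alikes from the thing itself.
- spotter.outline_of(camera, target): "region" (400x640 bool, what is visible of it) and "rect" ([left, top, width, height] in pixels, round what is visible of it).
- spotter.place_of(camera, target): "location" ([column, row] in pixels: a listed point, or the origin of a listed thing).
The state is a dict: "clock": time; "joint_pos": joint angles; "qvel": joint speeds; "tau": joint torques, N m; "tool_pos": TCP position; "orientation": TCP orientation; "force": force on the tool from outside, world axes, zero at the start; "moment": the same for the moment, N m; "opening": finger opening in m; "gripper_force": force on a finger pad.
Only numpy, scipy, OpenCV 4.12 (cv2) and the standard library are available. Lean on these libraries where they do the work, as an engineer would, in place of code of your own. Each camera call takes 0.05 s, during which the arm holds its last target. There are 200 camera calls.

## Working session

There is one attempt and no reset: what is moved stays moved. The work goes in short steps, Python scripts to look and compute and a shell command to move; the robot and the scene stay as the last step left them, time stands still between calls to the robot, and variables do not carry over. Pictures are saved under pics/ and viewed, at most 10 in all, crops included, and the job is handed in when it is done.

```bash
mkdir -p pics
cat > h.py <<'E'
import numpy as np,cv2
from plant import get_obs,eyes,ctrl,spotter
def cam(n):
    m=eyes.camera_model(n);return m,np.array(m["extrinsics"])
def ray(n,p):
    m,T=cam(n);d=T[:3,:3]@np.array([(p[0]-m["cx"])/m["fx"],(p[1]-m["cy"])/m["fy"],1]);return T[:3,3],d
def atz(n,p,z):
    o,d=ray(n,p);return o+d*(z-o[2])/d[2]
def proj(n,P):
    m,T=cam(n);q=T[:3,:3].T@(np.array(P)-T[:3,3]);return np.array([m["fx"]*q[0]/q[2]+m["cx"],m["fy"]*q[1]/q[2]+m["cy"]])
E
python3 - <<'E'
from h import *
for n in("scene","top"):
    im=eyes.snapshot(n);cv2.imwrite(f"pics/{n}0.png",im)
    print(n,np.round(cam(n)[1][:3,3],3))
    for t,z in(("feed_end",.169),("outlet_right",.092),("tab_right",.203),("release_plate",.228),("cup_right",0),("cup_left",0),("ball1_center",None),("feeder",0)):
        for r in spotter.place_of(n,t)[:3]:
            print(t,np.round(r["location"],1),round(r["p"],2),np.round(atz(n,r["location"],z),3) if z is not None else"")
o=get_obs();print(o["clock"],o["tool_pos"],o["orientation"],o["force"])
E
```

```text
scene [ 0.077 -0.963  1.122]
feed_end [318.8 201.3] 0.86 [ 0.523 -0.043  0.169]
outlet_right [338.1 190.6] 0.56 [0.652 0.055 0.092]
release_plate [323.8 170. ] 0.47 [0.58  0.039 0.228]
cup_right [314.  340.6] 0.88 [ 0.333 -0.421  0.   ]
cup_right [320.7 301.1] 0.73 [ 0.409 -0.306  0.   ]
cup_right [379.7 292.6] 0.65 [ 0.598 -0.357  0.   ]
cup_left [267.3 220. ] 0.69 [0.377 0.106 0.   ]
ball1_center [338.1 185. ] 0.57 
ball1_center [357.1 344.2] 0.23 
top [ 0.338 -0.018  1.533]
feed_end [325.3 195. ] 0.67 [ 0.533 -0.037  0.169]
feed_end [286.1 240.8] 0.31 [0.373 0.102 0.169]
outlet_right [361.7 219.3] 0.92 [ 0.452 -0.172  0.092]
tab_right [345.6 211.4] 0.77 [ 0.471 -0.105  0.203]
tab_right [289.9 236.1] 0.2 [0.388 0.086 0.203]
release_plate [301.2 177.5] 0.7 [0.585 0.046 0.228]
cup_right [396.5 228.9] 0.88 [ 0.421 -0.317  0.   ]
cup_right [406.  185.4] 0.85 [ 0.593 -0.361  0.   ]
cup_right [388.5 265.5] 0.84 [ 0.279 -0.282  0.   ]
cup_left [288.3 242.7] 0.88 [0.37  0.108 0.   ]
ball1_center [324.7 169.2] 0.62 
ball1_center [295.3 239.9] 0.6 
feeder [321.1 204.6] 0.76 [ 0.519 -0.022  0.   ]
0.9 [ 0.15043689 -0.65799452  0.22657485] [-1.79998646e+02  1.48773887e-03 -1.67122432e+02] [ 0.8221809  -0.69575089  0.47919725]
```

View pics/scene0.png

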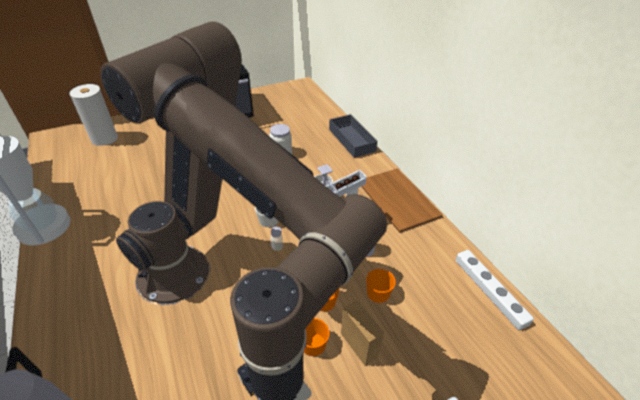

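View pics/top0.png

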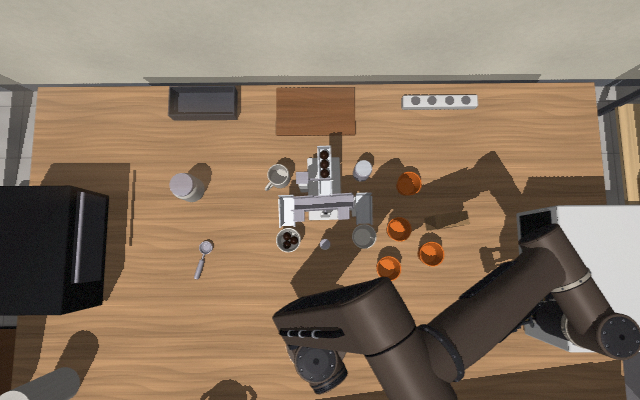

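The top view shows the feeder around (325,200), the left cup with balls at (288,240) and the empty white right cup at (364,237). The orange look-alikes are at (408,183), (399,229), (431,253) and (388,267). The scene camera is mostly blocked by the arm. Next is one close crop to confirm the choice.

Run:
```python
from h import *
im=cv2.imread("pics/top0.png")[135:260,260:420]
cv2.imwrite("pics/crop0.png",cv2.resize(im,None,fx=5,fy=4.8*5/4.8*0.96,interpolation=cv2.INTER_CUBIC)[:600])
```

```text
(no output)
```

View pics/crop0.png

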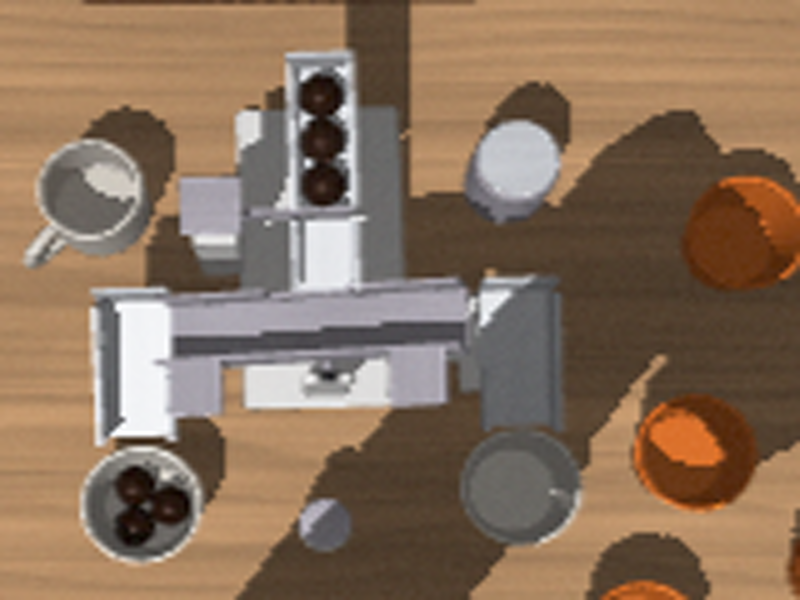

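Run:
```python
from h import *
from scipy.optimize import least_squares as ls
px=lambda u,v:(260+u/5,135+v/4.8)
F=[(-.047,-.080,.203),(-.047,.08,.163),(.079,.078,.228)]
P=[px(418,375),px(196,388),px(210,207)]
W=np.array([atz("top",p,f[2]) for p,f in zip(P,F)])
print(np.round(W,3))
cl,cr=atz("top",px(141,504),.072),atz("top",px(520,487),.072);print("cups",cl,cr,np.degrees(np.arctan2(-(cl-cr)[0],(cl-cr)[1])))
R=lambda a:np.array([[np.cos(a),-np.sin(a)],[np.sin(a),np.cos(a)]])
F=np.array(F)
s=ls(lambda q:(W[:,:2]-(q[:2]+F[:,:2]@R(q[2]).T)).ravel(),[.5,0,0])
print(s.x,np.degrees(s.x[2]),s.fun.round(4))
f=lambda p:np.round(np.r_[s.x[:2]+R(s.x[2])@np.array(p[:2]),p[2:]],4)
for n,p in dict(tab=F[0],plate=F[2],feed=(0.0,0,.169)).items():print(n,f(p),proj("top",f(p)),np.hypot(*f(p)[:2]))
o=get_obs();print(o["joint_pos"],o["clock"])
```

```text
[[ 0.465 -0.098  0.203]
 [ 0.46   0.056  0.163]
 [ 0.583  0.043  0.228]]
cups [0.37822793 0.10215795 0.072     ] [ 0.38937607 -0.18092006  0.072     ] 2.255249873827482
[ 0.5072584  -0.02575334 -0.02006861] -1.14984682537161 [ 0.0063  0.0066 -0.0016  0.001  -0.0047 -0.0076]
tab [ 0.4587 -0.1048  0.203 ] [345.56812083 214.91875054] 0.47051963827241045
plate [0.5878 0.0506 0.228 ] [299.77717251 176.79119389] 0.5899738977276876
feed [ 0.5073 -0.0258  0.169 ] [322.32874118 202.22788978] 0.5079556378267692
[-6.06138258e+01  2.05443708e+01  6.81251877e-01 -1.10741526e-03
 -7.01351597e+01 -1.65082297e+01] 0.9
```

The residual comes from the trough leaning: its tabs sit about 70 mm above the pivot, so at tilt 0.25 both shift about 17 mm left. I'll refit with that.

Run:
```python
from h import *
from scipy.optimize import least_squares as ls
px=lambda u,v:(260+u/5,135+v/4.8)
F=np.array([(-.047,-.060,.203),(-.047,.095,.163),(.079,.078,.228)])
P=[px(418,375),px(196,388),px(210,207)]
W=np.array([atz("top",p,f[2]) for p,f in zip(P,F)])
R=lambda a:np.array([[np.cos(a),-np.sin(a)],[np.sin(a),np.cos(a)]])
s=ls(lambda q:(W[:,:2]-(q[:2]+F[:,:2]@R(q[2]).T)).ravel(),[.5,0,0])
print(s.x,np.degrees(s.x[2]),s.fun.round(4))
f=lambda p:np.round(np.r_[s.x[:2]+R(s.x[2])@np.array(p[:2]),p[2:]],4)
for n,p in dict(tab=F[0],tablow=(-.047,-.095,.163),plate=F[2]).items():print(n,f(p),proj("top",f(p)))
o=get_obs();Rz=cv2.Rodrigues
from scipy.spatial.transform import Rotation as Ro
A=Ro.from_euler("xyz",o["orientation"],degrees=True).as_matrix();print(A.round(3))
for n,t in(("above tab",np.r_[f(F[0])[:2],.29]),):print(n,(A.T@(t-o["tool_pos"])*1000).round(1))
```

```text
[ 0.50911603 -0.03712352  0.03553047] 2.0357458780259305 [ 0.0006  0.0006  0.0015 -0.     -0.0022 -0.0006]
tab [ 0.4643 -0.0988  0.203 ] [343.79053383 213.30264819]
tablow [ 0.4655 -0.1337  0.163 ] [353.00399197 213.96791533]
plate [0.5853 0.0436 0.228 ] [301.83440881 177.49833854]
[[-0.975 -0.223  0.   ]
 [-0.223  0.975 -0.   ]
 [-0.    -0.    -1.   ]]
above tab [-430.6  475.2  -63.4]
```

Residuals are now at most 2 mm and the yaw of 2.0° agrees with the line between the cups. Next I close the fingers, lift and travel.

```bash
python3 -m crank '[0,0,0,0,0,-60,0, 0,0,0,-40,44,0,0, 0,0,0,-40,44,0,0, 0,0,0,-40,44,0,0, 0,0,0,-40,44,0,0]'; python3 -m crank '[0,0,0,-40,44,0,0, 0,0,0,-40,44,0,0, 0,0,0,-40,44,0,0, 0,0,0,-40,44,0,0, 0,0,0,-40,44,0,0]'; python3 -m crank '[0,0,0.095,0,0,0,0, 0,0,0.095,0,0,0,0, 0,0,0,0,0,0,0]'
cat > to.py <<'E'
import sys
from h import *
from scipy.spatial.transform import Rotation as Ro
o=get_obs();A=Ro.from_euler("xyz",o["orientation"],degrees=True).as_matrix()
t=np.array(list(map(float,sys.argv[1:4])))
print("tool shift mm",(A.T@(t-o["tool_pos"])*1000).round(1),"yaw rot rad needed",round(np.arctan2(A[1,1],A[0,1])-np.radians(92.04),3),o["clock"],o["tool_pos"].round(4) if hasattr(o["tool_pos"],"round") else o["tool_pos"],np.round(o["force"],1))
E
python3 to.py .4614 -.1068 .26
```

```text
clock: 1.52
tool_pos: [0.2678, -0.4492, 0.2868]
orientation: [-180.0, 0.0, -167.1]
force: [0.6, -0.5, 0.3]
opening: 0.0431
gripper_force: 0.0
clock: 2.15
tool_pos: [0.4138, -0.1899, 0.2871]
orientation: [-180.0, 0.1, -167.1]
force: [0.6, -0.0, 0.0]
opening: 0.0006
gripper_force: 0.0
clock: 2.52
tool_pos: [0.4132, -0.1915, 0.2867]
orientation: [-180.0, 0.0, -177.9]
force: [-0.0, -0.1, -0.5]
opening: 0.0006
gripper_force: 0.0
tool shift mm [-51.2  82.9  26.7] yaw rot rad needed 0.0 2.525 [ 0.4132 -0.1915  0.2867] [-0.  -0.1 -0.5]
```

```bash
python3 -m crank '[0,0,0,-26,41,0,0, 0,0,0,-25,42,0,0, 0,0,0,0,0,26,0, 0,0,0,0,0,0,0]'; python3 to.py .4614 -.1068 .22
python3 - <<'E'
from h import *
im=eyes.snapshot("top");cv2.imwrite("pics/c1.png",cv2.resize(im[135:260,260:420],None,fx=5,fy=4.8,interpolation=cv2.INTER_CUBIC))
E
```

```text
clock: 3.02
tool_pos: [0.4601, -0.1069, 0.2591]
orientation: [-180.0, -0.2, -177.9]
force: [0.4, -0.8, -0.1]
opening: 0.0005
gripper_force: 0.0
tool shift mm [-1.5  0.1 39.1] yaw rot rad needed 0.001 3.025 [ 0.4601 -0.1069  0.2591] [ 0.4 -0.8 -0.1]
```

View pics/c1.png

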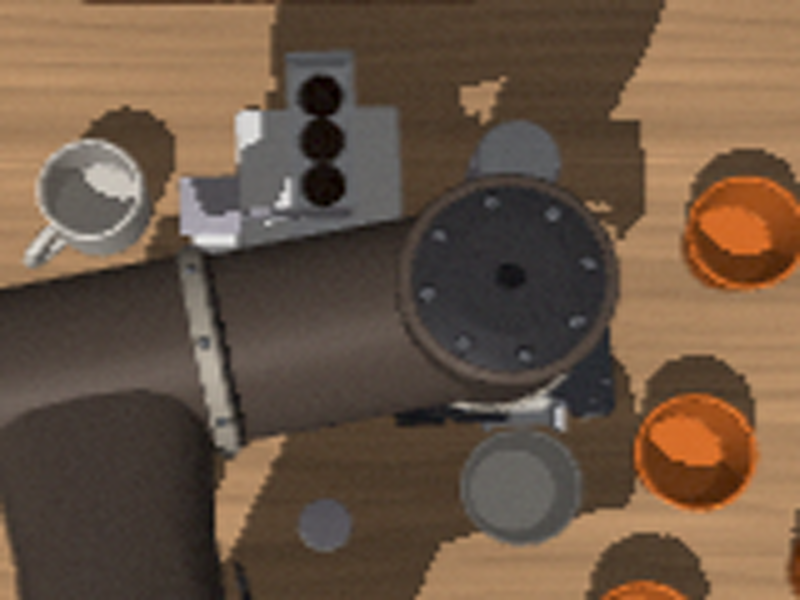

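The wrist hides the tab around (344,213) in full-frame pixels, and the cup and balls are unchanged. I'm relying on the fit and descending gently.

```bash
python3 -m crank '[0,0,0,0,0,25,0, 0,0,0,0,0,20,0, 0,0,0,0,0,8,0, 0,0,0,0,0,6,0, 0,0,0,0,0,0,0]';python3 to.py .4614 -.1068 .17
```

```text
clock: 3.7
tool_pos: [0.4613, -0.1099, 0.2042]
orientation: [-179.7, 0.0, -178.0]
force: [-5.7, -9.0, 11.3]
opening: 0.0007
gripper_force: 6.7
tool shift mm [-0.2  3.2 34.2] yaw rot rad needed -0.0 3.7 [ 0.4613 -0.1099  0.2042] [-5.7 -9.  11.3]
```

```bash
python3 -m crank '[0,0,0,0,0,0,0]'
python3 - <<'E'
from h import *
o=get_obs();print(o["force"],o["moment"],o["tool_pos"])
for t in("seesaw","tab_right"):
  for n in("scene","top"):
    im=eyes.snapshot(n)
    for r in spotter.outline_of(n,t)[:2]: print(n,t,r["rect"],r["p"])
im=eyes.snapshot("scene");cv2.imwrite("pics/s1.png",cv2.resize(im[130:280,240:440],None,fx=4,fy=4,interpolation=cv2.INTER_CUBIC))
E
```

```text
clock: 3.82
tool_pos: [0.4613, -0.1097, 0.2043]
orientation: [-179.8, 0.1, -178.0]
force: [-5.6, -10.3, 12.1]
opening: 0.0004
gripper_force: 6.6
[ -5.56574881 -10.34167125  12.10868239] [-3.79430282  1.81250292  0.04002467] [ 0.46133954 -0.10969467  0.20434942]
scene seesaw [273.1, 168.1, 92.7, 106.1] 0.57
scene seesaw [280.7, 185.6, 56.5, 38.3] 0.48
top seesaw [296.6, 144.6, 74.4, 82.7] 0.49
scene tab_right [284.8, 188.1, 52.0, 33.5] 0.52
scene tab_right [346.7, 179.2, 3.5, 2.6] 0.16
```

View pics/s1.png

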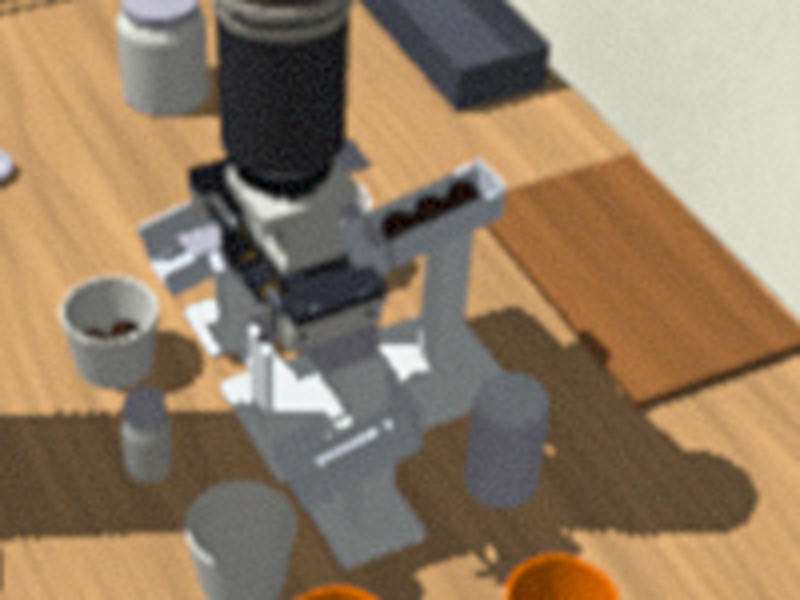

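The arm's force triangle suggests a friction jam: the tab's upper edge has to swing to the right as it goes down, and the fingertip's friction resists that. I'll back off slightly, then follow the arc down and to the right.

```bash
python3 -m crank '[0,0,0,3,0,-10,0, 0,0,0,0,0,0,0]'; python3 -m crank '[0,0,0,0,0,6,0, 0,0,0,0,-5,5,0, 0,0,0,0,-5,5,0]'; python3 to.py .46 -.13 .17
```

```text
clock: 4.53
tool_pos: [0.4589, -0.1071, 0.213]
orientation: [180.0, 0.2, -178.0]
force: [0.5, -0.1, 1.2]
opening: 0.0004
gripper_force: 0.0
clock: 4.9
tool_pos: [0.4591, -0.118, 0.1958]
orientation: [-179.9, 0.0, -177.9]
force: [0.5, -5.2, 3.9]
opening: 0.0004
gripper_force: 2.7
tool shift mm [ -0.4 -11.9  25.9] yaw rot rad needed 0.0 4.9 [ 0.4591 -0.118   0.1958] [ 0.5 -5.2  3.9]
```

```bash
python3 -m crank '[0,0,0,0,-6,5,0, 0,0,0,0,-6,5,0, 0,0,0,0,-5,5,0, 0,0,0,0,0,0,0]'; python3 to.py .46 -.13 .17
```

```text
clock: 5.4
tool_pos: [0.4587, -0.1343, 0.1798]
orientation: [180.0, -0.1, -178.0]
force: [-0.0, -0.2, -0.3]
opening: 0.0003
gripper_force: 0.0
tool shift mm [-1.5  4.2  9.8] yaw rot rad needed -0.001 5.4 [ 0.4587 -0.1343  0.1798] [-0.  -0.2 -0.3]
```

```bash
python3 -m crank '[0,0,0,0,0,-60,0, 0,0,0,0,0,-60,0, 0,0,0,-32,44,0,0, 0,0,0,-32,44,0,0, 0,0,0,-32,44,0,0]'; python3 -m crank '[0,0,0,-20,40,0,0, 0,0,0,0,0,0,0]'; python3 to.py .5853 .0436 .26
python3 - <<'E'
from h import *
a=eyes.snapshot("top")[150:260,270:390];b=eyes.snapshot("scene")[130:280,240:440]
cv2.imwrite("pics/s2.png",np.vstack([cv2.resize(a,(320,293),interpolation=2),cv2.resize(b,(320,240))]) if 0 else np.hstack([cv2.resize(a,(400,367),interpolation=2),cv2.resize(b,(400,367),interpolation=2)]))
E
```

```text
clock: 6.02
tool_pos: [0.5512, 0.0028, 0.3011]
orientation: [180.0, 0.1, -178.0]
force: [-0.8, -1.0, -0.2]
opening: 0.0006
gripper_force: 0.0
clock: 6.28
tool_pos: [0.5699, 0.0445, 0.2996]
orientation: [-180.0, -0.1, -177.8]
force: [-0.5, -1.2, 0.2]
opening: 0.0007
gripper_force: 0.0
tool shift mm [-15.4  -1.5  39.6] yaw rot rad needed 0.002 6.275 [0.5699 0.0445 0.2996] [-0.5 -1.2  0.2]
```

View pics/s2.png

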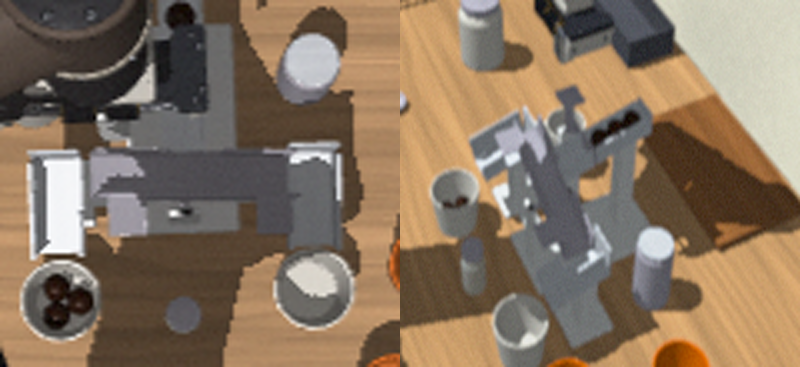

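The seesaw has rocked over: the trough is shifted right with its right end at the right chute (left panel, about (290,160)). Both cups and the three waiting balls are unchanged. Next is the release plate.

```bash
python3 -m crank '[0,0,0,-16,-1,0,0, 0,0,0,0,0,40,0, 0,0,0,0,0,20,0, 0,0,0,0,0,6,0, 0,0,0,0,0,0,0]'; python3 to.py .5853 .0436 .206
```

```text
clock: 7.0
tool_pos: [0.5855, 0.0408, 0.235]
orientation: [-180.0, 0.0, -178.0]
force: [-0.5, -0.2, -0.4]
opening: 0.0006
gripper_force: 0.0
tool shift mm [ 0.2  2.8 29. ] yaw rot rad needed -0.001 7.0 [0.5855 0.0408 0.235 ] [-0.5 -0.2 -0.4]
```

```bash
python3 -m crank '[0,0,0,0,3,8,0, 0,0,0,0,0,8,0, 0,0,0,0,0,8,0, 0,0,0,0,0,6,0, 0,0,0,0,0,0,0]'; python3 to.py .5853 .0436 .206
```

```text
clock: 7.62
tool_pos: [0.5861, 0.0447, 0.2063]
orientation: [180.0, 0.2, -178.0]
force: [-0.5, 0.3, 12.1]
opening: 0.0003
gripper_force: 6.1
tool shift mm [ 0.8 -1.   0.3] yaw rot rad needed 0.0 7.625 [0.5861 0.0447 0.2063] [-0.5  0.3 12.1]
```

At the lower stop (z 0.206, 12 N). I'll hold here for about 4 s.

```bash
Z='[0,0,0,0,0,0,0, 0,0,0,0,0,0,0, 0,0,0,0,0,0,0, 0,0,0,0,0,0,0, 0,0,0,0,0,0,0]'; python3 -m crank '[0,0,0,0,0,0,0, 0,0,0,0,0,0,0, 0,0,0,0,0,0,0, 0,0,0,0,0,0,0, 0,0,0,0,0,0,0]' >/dev/null; python3 -m crank '[0,0,0,0,0,0,0, 0,0,0,0,0,0,0, 0,0,0,0,0,0,0, 0,0,0,0,0,0,0, 0,0,0,0,0,0,0]'>/dev/null; python3 -m crank '[0,0,0,0,0,0,0, 0,0,0,0,0,0,0, 0,0,0,0,0,0,0, 0,0,0,0,0,0,0, 0,0,0,0,0,0,0]'>/dev/null; python3 -m crank '[0,0,0,0,0,0,0, 0,0,0,0,0,0,0, 0,0,0,0,0,0,0, 0,0,0,0,0,0,0, 0,0,0,0,0,0,0]'>/dev/null; python3 -m crank '[0,0,0,0,0,0,0, 0,0,0,0,0,0,0, 0,0,0,0,0,0,0, 0,0,0,0,0,0,0, 0,0,0,0,0,0,0]'
python3 - <<'E'
from h import *
a=eyes.snapshot("top")[150:260,270:390];b=eyes.snapshot("scene")[130:280,240:440]
cv2.imwrite("pics/s3.png",np.hstack([cv2.resize(a,(400,367),interpolation=2),cv2.resize(b,(400,367),interpolation=2)]))
E
```

```text
clock: 10.75
tool_pos: [0.586, 0.0447, 0.2062]
orientation: [180.0, 0.2, -178.0]
force: [0.7, 0.3, 11.9]
opening: 0.0002
gripper_force: 5.9
```

View pics/s3.png

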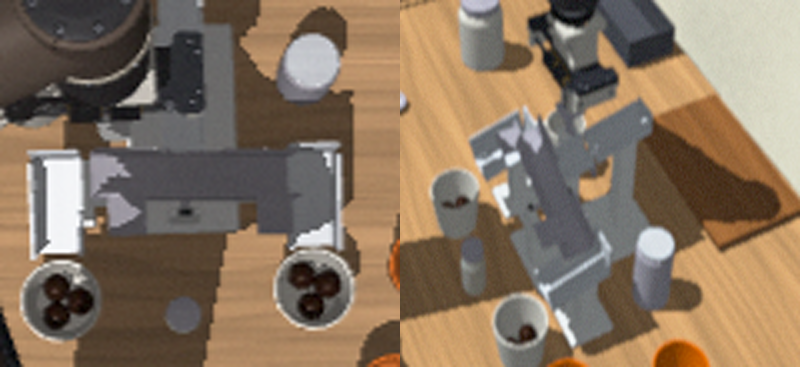

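All three balls are in the right cup (left panel, about (315,288)), the chute is empty and the left cup still holds three. I'll release the plate and retreat straight up.

```bash
python3 -m crank '[0,0,0,0,0,-10,0, 0,0,0,0,0,-15,0, 0,0,0,0,0,-50,0, 0,0,0,0,0,-50,0, 0,0,0,0,0,0,0]'; python3 -m crank '[0,0,0,40,-40,0,0, 0,0,0,40,-40,0,0, 0,0,0,40,-40,0,0, 0,0,0,0,0,0,0, 0,0,0,0,0,0,0]'
python3 - <<'E'
from h import *
a=eyes.snapshot("top")[150:260,270:390];b=eyes.snapshot("scene")[130:280,240:440]
cv2.imwrite("pics/s4.png",np.hstack([cv2.resize(a,(400,367),interpolation=2),cv2.resize(b,(400,367),interpolation=2)]))
E
```

```text
clock: 11.48
tool_pos: [0.5858, 0.0444, 0.3339]
orientation: [179.9, 0.3, -178.0]
force: [-0.1, 0.4, -0.2]
opening: 0.0003
gripper_force: 0.0
clock: 12.1
tool_pos: [0.4687, -0.0798, 0.3292]
orientation: [180.0, -0.1, -178.0]
force: [0.8, -0.0, 0.6]
opening: 0.0004
gripper_force: 0.0
```

View pics/s4.png

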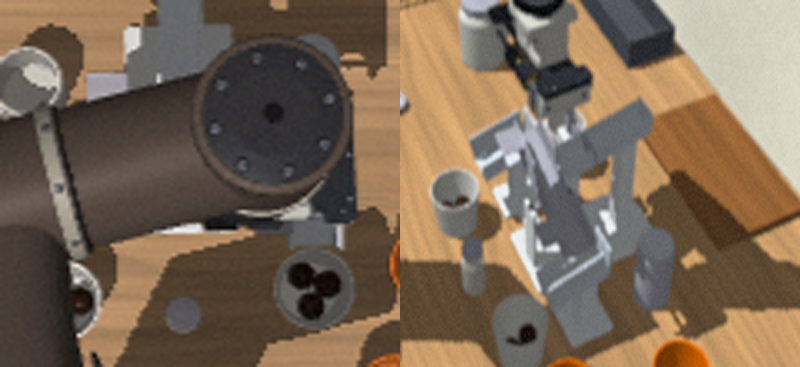

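The three balls are resting in the right cup, the seesaw is still right-low, and the robot is clear at z 0.33 with no contact force.

```bash
python3 -c "
from plant import ctrl;print(ctrl.close_job())"
```

```text
the job is handed in; nothing more can be done
None
```

The job is handed in at about 12 s: the seesaw is rocked to the right, all three balls are in the right cup, the left cup still has its three, and the robot is clear of everything; I let the plate go with a straight lift, but the arm hid it in the last picture, so I did not see it back up.

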